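Proof-load a frame hanger with a spring balance

TASK

Proof-load the D-ring hanger of the picture frame with the spring balance that is clipped to it: first roll the balance over on the bench until its scale faces up, then take it by the neck or knob at its free end and pull it along the bench, square to the frame's top edge, until the pointer stands at the load marker, without overshooting. Keep it there for a few seconds and finish while still holding it at the marker. Leave the other things on the bench where they are.

Things in the scene. Friction and masses are not known exactly. Their poses are not given: they have to be found in the camera images.
- frame: Picture frame lying face down, 240 mm (x) by 300 mm (y) by 16 mm thick, oak moulding with a brown backing; held against two round wooden bench dogs (19 mm, 26 mm high) at its top edge, it does not move. Origin: centre of its underside, on the bench. The picture's top edge is its local -y side; its local -y axis, level, is the direction to pull.
- hanger_ring (a point): Outer bow of the D-ring, 16 mm outside the frame's top edge, 19 mm above the bench, through which the balance's closed snap hook is clipped with 3 mm of play; axes as the frame's. The balance (0.5 kg) swings and swivels freely there. Pushed sideways mid-tube it rolls, about 1 rad for 20 mm, and swings; it stays where it is left. The frame's other D-ring is not used.
- scale_mid (a point): Centre of the balance's tube, on its axis, 19 mm above the bench when lying and 150 mm from the ring. Local -y runs along the tube to the knob; local z points out of the scale, which faces up when z is vertical (within about 25 degrees will do). Aluminium tube 32 mm thick; a black collar 38 mm thick, 15 mm long, at each end (70 to 85 mm from the centre) rolls on the bench.
- neck (a point): Middle of the steel neck behind the tube, on its axis, 103.5 mm from scale_mid along local -y: a round bar 14 mm thick, free over 37 mm between the collar and the round steel knob (34 mm thick, 26 mm long, from 18.5 to 44.5 mm further out). Axes as scale_mid. Grip and pull the neck or the knob; they and the tube move as one.
- pointer (a point): Pointer, on the balance's axis below the dark bar that shows in the slot of the scale. It sits on the inner rod that is tied to the hook, so it stays put while the tube is pulled out over it. Local y as the tube's.
- marker (a point): Load marker, on the balance's axis at the middle of a black clip ring, 5 mm wide, round the tube; it is set 35 to 60 mm from the resting pointer towards the hook and moves with the tube. Pulling the tube out brings it to the pointer: the load is right when the two are level along the tube (within 5 mm).
- balance_pull (a joint): How far the tube is pulled out of its rest over the rod, 0 to 0.078 m; a spring draws it back with 1 N at rest and 2.6 N more per 10 mm (10 to 17 N at the marker).
- tape_roll: Bystander: roll of blue masking tape lying flat, 104 mm wide, 24 mm high.
- screwdriver: Bystander: screwdriver lying beside the frame.
- screw_box: Bystander: open carton of screws, 100 by 75 by 36 mm.
- glue_bottle: Bystander: white glue bottle standing, 64 mm thick, 190 mm high.
- hammer: Bystander: hammer lying on the bench.
- folding_rule: Bystander: folded wooden rule, 170 by 30 by 16 mm, lying on the back of the frame.
- combination_square: Bystander: steel combination square lying flat, blade 300 mm long.

How it is judged:
By the outcome, as a careful person would: the job done as asked, in the order asked, and still so for the second after the job is handed in, while the arm keeps its last pose, push and grip.
It also fails if it takes over 58 s, if anything falls off the work surface, if the arm or the gripper's body presses on something with over 40 N, if the wrist force passes 120 N, or if a joint passes its speed limit or range.

ROBOT

A 6-joint arm with a two-finger parallel gripper is mounted at the origin on the work surface. World frame = base frame: x ahead of the robot, y to its left, z up, the work surface at z = 0. Lengths are in m, angles in degrees, forces in N, time in s.
With the tool pointing down it reaches from about 0.325 to 0.875 m from the base axis. Payload 4.4 kg.
Tool frame: the origin (TCP) lies at the very end of the fingers, on their centre line; the grasp point (between the pads) lies 19 mm behind it; z points along the fingers, y is the line along which they close (so a half turn about z gives the same grasp; the last joint's range is limited). The gripper opens to 85 mm and grips with 20 to 120 N. Pads are 22 mm wide; open, the fingers measure 114 mm over their backs; the gripper's body (76 mm by 85 mm) begins 54 mm behind the grasp point. The pads swing forward as they close: fully open they stand 13 mm farther back than shut.
Start: joints at [-83.222, 11.837, 88.321, -0, 79.842, -8.623], TCP at [0.153, -0.554, 0.231] pointing down, gripper open.
Joint ranges: [-156.59, 156.59], [-49.26, 127.26], [12.9, 141.05], [-63.56, 243.56], [4.71, 150.69], [-161.64, 161.64]. Speed limits (degrees/s): [159.86, 159.86, 180, 180, 180, 180].

INTERFACE

Orientations are given as a 3x3 rotation matrix whose columns are the frame's x, y, z axes.
In Python, from station import manip gives the robot as it stands.
- The arm moves only by the tool step_arm, never from a script. Its argument "series" is a list of rows, each a list of 2 entries, a list of its own where there are three numbers: the shift along the world's x, y, z in units of 0.04 m (1.0 is 0.04 m), then the turn about the world's z in units of pi rad (1.0 is pi rad). A call has 1 to 8 rows; each row shifts and turns the commanded pose from where the row before left it; what a row does not reach is not made up. A row lasts 1/12 s, in which the tool goes at most 41.7 mm and 7.16 degrees, less where a joint would pass 70% of its speed; a pose out of reach is approached as far as the arm can. A call with a number of a shift or a turn outside -1 to 1 is refused whole. A call with a gripper value outside its range is refused whole. "claw" is the closure, from 0 (fully open) to 1 (shut), set as the call begins (left out, the last holds). The fingers move at their own pace and stop on an object; the grip force is fixed at half the most. Time passes only in rows, so rows that do not move let the fingers close. It gives the time, the measured TCP pose, the force, the opening and the grip force at its end, in the units of the state.
- manip.get_state(): the state, without advancing time (a new reading comes with each control period).
- manip.read_camera(name): name is "side" or "top" or "wrist"; returns (picture, depth): 384x512x3 uint8, red, green, blue; 384x512 float32, m along the optical axis (not along the pixel's ray), 0 where there is no reading.
- manip.camera_info(name): a dict with "fovy" (degrees; the focal length in pixels is half the picture's height over the tangent of half this angle, whatever the lens; pixels are square), "cx", "cy" (the principal point, pixels), "rvec" (rotation vector, rad) and "tvec" (3), from world to camera coordinates, as OpenCV has them. Camera axes: x right, y down, z forward; pixel columns grow to the right and rows downward; lengths in m; the calibration is good to about 2 mm. The wrist camera is an equidistant fisheye: a pixel r from the principal point sees the ray r / f radians off the axis. A picture is of the moment at which its call begins: read the wrist's pose just before it. camera_info takes no time and is no camera call; for the wrist camera it gives the pose at the moment of the call.
- manip.close_job(): hands the job in; it is judged then, once.
The state is a dict: "time": time; "q": joint angles; "dq": joint speeds; "effort": joint torques, N m; "tool_pos": TCP position; "eef_rot": TCP orientation; "wrist_force": force on the tool from outside, world axes, zero at the start; "ft_torque": the same for the moment, N m; "opening": opening from 0.0 (shut) to 1.0 (fully open); "finger_force": force on a finger pad.
Only numpy, scipy, OpenCV 4.12 (cv2) and the standard library are available. Lean on these libraries where they do the work, as an engineer would, in place of code of your own. Each camera call takes 0.05 s, during which the arm holds its last target. There are 200 camera calls.

## Working session

There is one attempt and no reset: what is moved stays moved. The work goes in short steps, Python scripts to look and compute and a tool call to move; the robot and the scene stay as the last step left them, time stands still between calls to the robot, and variables do not carry over. Pictures are saved under pics/ and viewed, at most 10 in all, crops included, and the job is handed in when it is done.

Besides the shell and the picture viewer there is one more tool, called after "Call:" in YAML: its name, and indented under it one key for each argument. step_arm: Moves the arm, as the interface text tells. Its arguments: {"type":"object","properties":{"series":{"type":"array"},"claw":{"type":"number"}},"required":["series"]}

```bash
mkdir -p pics
cat > h.py <<'E'
import numpy as np, cv2
from station import manip
def cam(n):
    i=manip.camera_info(n); p,d=manip.read_camera(n)
    return i,p,d
def ray(i,u,v,shape=(384,512)):
    f=shape[0]/2/np.tan(np.radians(i["fovy"])/2)
    R=cv2.Rodrigues(np.array(i["rvec"],float))[0]; t=np.array(i["tvec"],float).ravel()
    return -R.T@t, R.T@np.array([(u-i["cx"])/f,(v-i["cy"])/f,1.0])
def onplane(i,u,v,z):
    o,r=ray(i,u,v); return o+r*(z-o[2])/r[2]
def cloud(i,d):
    v,u=np.mgrid[:384,:512]; f=192/np.tan(np.radians(i["fovy"])/2)
    R=cv2.Rodrigues(np.array(i["rvec"],float))[0]; t=np.array(i["tvec"],float).ravel()
    c=np.stack([(u-i["cx"])/f*d,(v-i["cy"])/f*d,d],-1)
    return (c-t)@R
def proj(i,P):
    f=192/np.tan(np.radians(i["fovy"])/2)
    R=cv2.Rodrigues(np.array(i["rvec"],float))[0]; c=R@np.array(P)+np.array(i["tvec"],float).ravel()
    return c[:2]/c[2]*f+[i["cx"],i["cy"]]
E
python3 - <<'E'
from h import *
for n in("top","side"):
    i,p,d=cam(n); np.savez(n+".npz",p=p,d=d); print(n,i,-cv2.Rodrigues(np.array(i["rvec"]))[0].T@i["tvec"])
    cv2.imwrite(f"pics/{n}0.png",cv2.resize(p[:,:,::-1],(800,600)))
print(manip.get_state())
E
```

```text
top {'fovy': 52.42755744050046, 'cx': 256.84267391314603, 'cy': 191.11181556574664, 'rvec': array([ 2.13927227, -2.18393473,  0.09391968]), 'tvec': array([-0.04363856,  0.56763916,  1.05841609])} [ 0.4556412  -0.07081684  1.10983747]
side {'fovy': 53.640388606643384, 'cx': 257.5624012328781, 'cy': 193.86233505599313, 'rvec': array([ 0.97966895, -2.44954117,  1.06345551]), 'tvec': array([0.36384378, 0.32040143, 1.01473298])} [-0.09715101  0.62925212  0.9269983 ]
{'time': 0.1, 'q': array([-8.32220503e+01,  1.18806300e+01,  8.83988717e+01,  1.04898834e-03,
        7.98413405e+01, -8.62309653e+00]), 'dq': array([-0.02883802, -0.0765696 , -0.14183008,  0.00985219,  0.03023157,
       -0.04203835]), 'effort': array([-1.51420619e-05, -3.84091330e+01, -2.92550218e+01, -2.90447570e-04,
        4.75888970e-03,  6.89383697e-06]), 'tool_pos': array([ 0.15261536, -0.55365217,  0.23021067]), 'eef_rot': array([[ 9.64091456e-01,  2.65570350e-01, -2.31023677e-04],
       [ 2.65570240e-01, -9.64089235e-01,  2.09647964e-03],
       [ 3.34035393e-04, -2.08255113e-03, -9.99997776e-01]]), 'wrist_force': array([ 0.69314905, -0.45729496, -0.605565  ]), 'ft_torque': array([-0.00463437,  0.02090448, -0.03660276]), 'finger_force': 0.0, 'opening': 0.999259992889563}
```

View pics/top0.png

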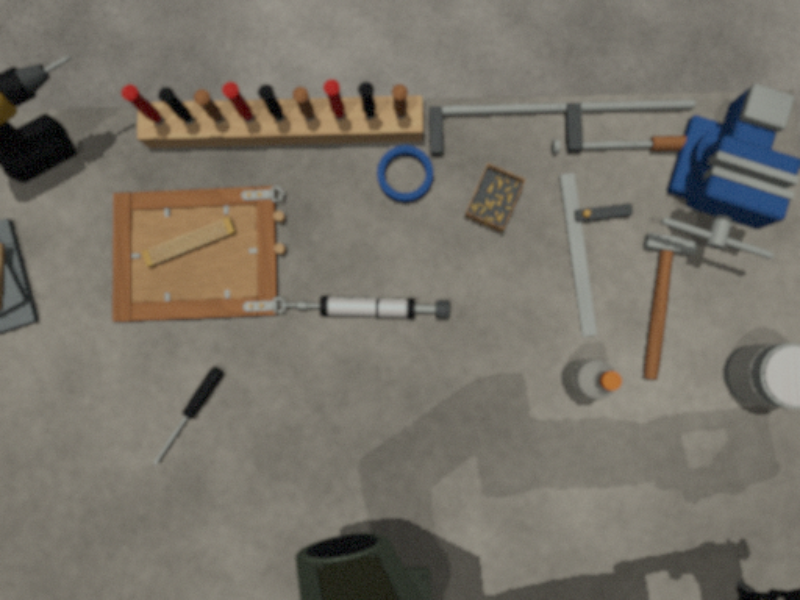

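View pics/side0.png

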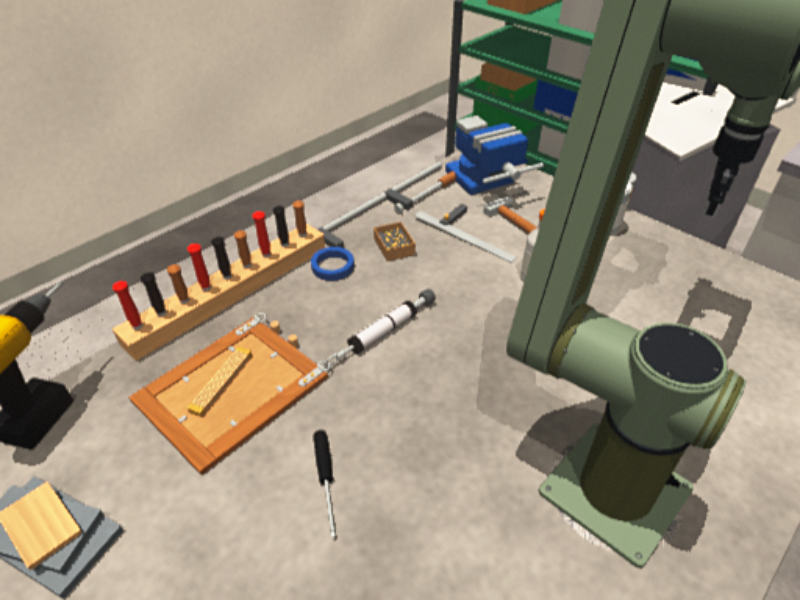

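The top view shows the frame (115–277, 190–320), the ring near (282,306), the balance lying along row ~307 with its knob at (443,309), and the clip ring at x≈377. No scale is visible yet, so I'll enlarge both views.

Run:
```python
from h import *
T=np.load("top.npz");S=np.load("side.npz")
a=cv2.resize(T["p"][180:212,170:295,::-1],None,fx=6.3,fy=6.3,interpolation=cv2.INTER_CUBIC)
b=cv2.resize(S["p"][180:240,195:285,::-1],None,fx=6,fy=6,interpolation=cv2.INTER_CUBIC)
o=np.zeros((600,790,3),np.uint8); o[:a.shape[0],:a.shape[1]]=a[:,:790]; o[205:205+b.shape[0],:b.shape[1]]=b
cv2.imwrite("pics/c0.png",o)
i=manip.camera_info("top"); 
k=.64
for n,(u,v),z in [("ring",(282,306),.019),("collarH",(325,307),.02),("collarK",(410,308),.02),("mark",(377,307),.03),("knob",(443,309),.03),("f_tr",(277,188),.016),("f_br",(277,317),.016),("f_tl",(115,192),.016),("f_bl",(115,321),.016),("glue",(590,380),.1)]:
    print(n,onplane(i,u*k,v*k,z).round(4))
C=cloud(i,T["d"]); m=C[180:212,195:300]
q=m[(m[...,2]>.012)&(m[...,2]<.08)]; print(len(q),q[:,2].max(), cv2.fitLine(q[:,:2].astype(np.float32),cv2.DIST_L2,0,.01,.01).ravel())
```

```text
ring [0.5588 0.1602 0.019 ]
collarH [0.5553 0.0824 0.02  ]
collarK [ 0.5502 -0.0705  0.02  ]
mark [ 0.5524 -0.0118  0.03  ]
knob [ 0.5463 -0.1291  0.03  ]
f_tr [0.778  0.1701 0.016 ]
f_br [0.5394 0.1699 0.016 ]
f_tl [0.7778 0.4712 0.016 ]
f_bl [0.5383 0.4644 0.016 ]
glue [ 0.4189 -0.3623  0.1   ]
905 0.04237470008861346 [ 0.04697461  0.99889606  0.551787   -0.0135022 ]
```

View pics/c0.png

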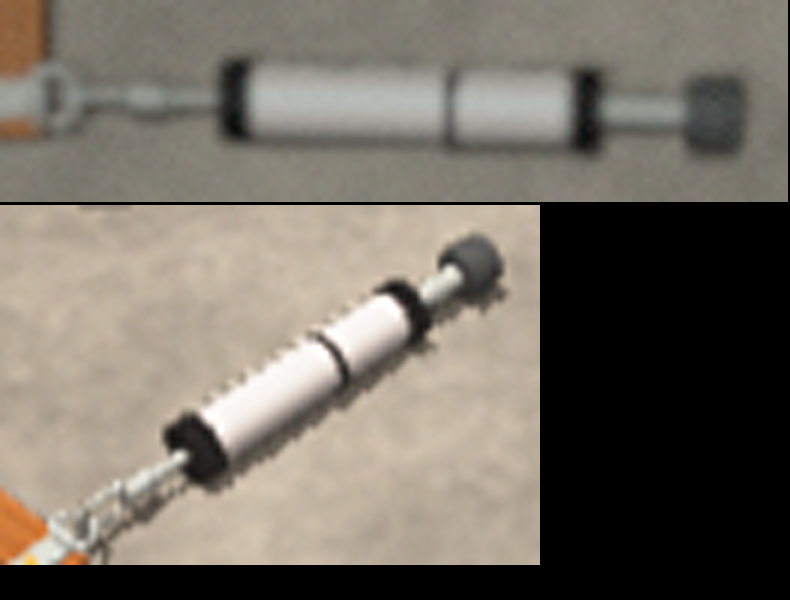

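The scale shows in neither view, so it faces down or to the far (+x) side. I'll move the arm over to the far side and look with the wrist camera.

Call:
step_arm:
  series:
    - [[0.4, 0.3, 0.6], 0.037]
    - [[0.6, 0.6, 0.3], 0.037]
    - [[0.7, 0.65, 0], 0.037]
    - [[0.7, 0.65, 0], 0.037]
    - [[0.7, 0.65, 0], 0.037]
    - [[0.7, 0.65, 0], 0.037]
    - [[0.7, 0.65, 0], 0.037]
    - [[0.7, 0.65, 0], 0.037]

```text
time: 0.77
tool_pos: [0.3615, -0.3606, 0.2669]
eef_rot: [[0.359, 0.934, -0.0], [0.934, -0.359, 0.001], [0.0, -0.001, -1.0]]
wrist_force: [0.2, -1.3, 0.2]
opening: 0.998
finger_force: 0.0
```

Call:
step_arm:
  series:
    - [[0.7, 0.65, 0], 0.037]
    - [[0.7, 0.65, 0], 0.037]
    - [[0.7, 0.65, 0], 0.037]
    - [[0.7, 0.65, 0], 0.0]
    - [[0.7, 0.65, 0], 0.0]
    - [[0.7, 0.65, 0], 0.0]
    - [[0.7, 0.65, 0], 0.0]
    - [[0.7, 0.65, 0], 0.0]

```text
time: 1.43
tool_pos: [0.5855, -0.1526, 0.2666]
eef_rot: [[0.023, 1.0, -0.001], [1.0, -0.023, 0.0], [0.0, -0.001, -1.0]]
wrist_force: [0.0, -0.6, 1.1]
opening: 0.997
finger_force: 0.0
```

Call:
step_arm:
  series:
    - [[0.5, 0.7, 0], 0.0]
    - [[0.5, 0.7, 0], 0.0]
    - [[0.5, 0.7, -0.3], 0.0]
    - [[0.3, 0.7, -0.5], 0]
    - [[0, 0.5, -0.6], 0]
    - [[0, 0, -0.6], 0]
    - [[0, 0, 0], 0]
  claw: 1

```text
time: 2.02
tool_pos: [0.6524, -0.0199, 0.1799]
eef_rot: [[0.021, 1.0, -0.013], [1.0, -0.021, 0.002], [0.002, -0.013, -1.0]]
wrist_force: [-1.0, -0.5, -0.9]
opening: 0.012
finger_force: 0.0
```

Run:
```python
from h import *
i,p,d=cam("wrist"); R=cv2.Rodrigues(np.array(i["rvec"]))[0]; print(i, -R.T@i["tvec"], R[2]); print(manip.get_state()["tool_pos"])
cv2.imwrite("pics/w0.png",cv2.resize(p[:,:,::-1],(800,600)))
```

```text
{'fovy': 65.70646984690485, 'cx': 256.11544992134435, 'cy': 193.45554363384744, 'rvec': array([-2.81571474,  0.02479103,  0.02386577]), 'tvec': array([-0.65079758, -0.03465258,  0.33822031])} [0.65664281 0.06240576 0.32257868] [-0.01932058 -0.31977221 -0.94729745]
[ 0.65371591 -0.0212028   0.18272848]
```

View pics/w0.png

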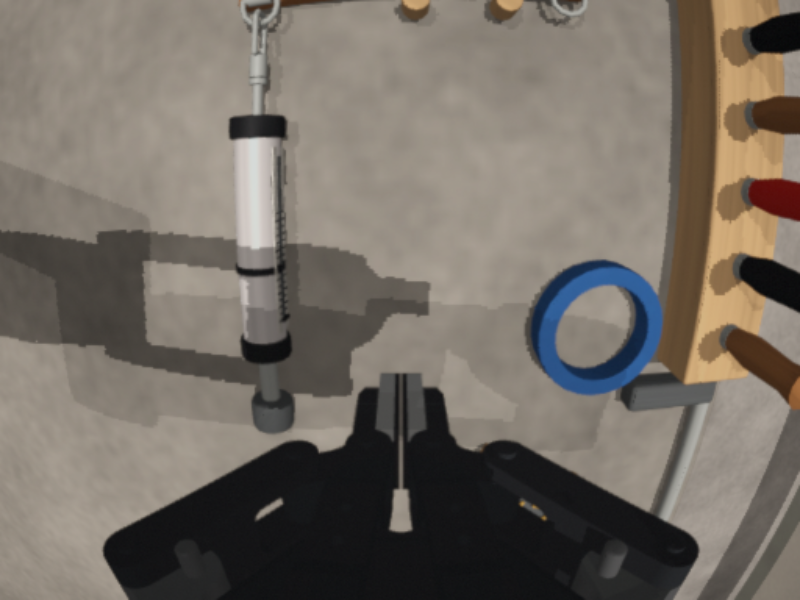

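The wrist view shows the balance at (262,120–430). Scale ticks are at the right (+x) limb of the tube, column ~280. I'll enlarge that part.

Run:
```python
from h import *
p=cv2.imread("pics/w0.png")[105:365,220:300]
cv2.imwrite("pics/w0c.png",cv2.rotate(cv2.resize(p,None,fx=3,fy=3,interpolation=cv2.INTER_CUBIC),0))
```

```text
(no output)
```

View pics/w0c.png

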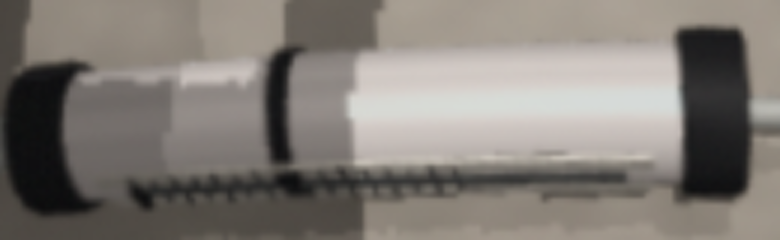

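The scale faces about 75° from up, toward +x. The tube needs to roll toward −x by about 1.3 rad, or ~26 mm at mid-tube. I'll lower the closed fingers on the +x side at mid-tube.

Call:
step_arm:
  series:
    - [[-0.4, 0.35, -0.7], 0]
    - [[-0.4, 0.35, -0.7], 0]
    - [[0, 0, -0.8], 0]
    - [[0, 0, -0.8], 0]
    - [[0, 0, -0.8], 0]
    - [[0, 0, -0.4], 0]
    - [[0, 0, 0], 0]
    - [[0, 0, 0], 0]

```text
time: 2.73
tool_pos: [0.6252, 0.0046, 0.02]
eef_rot: [[0.025, 1.0, 0.0], [1.0, -0.025, -0.0], [-0.0, 0.0, -1.0]]
wrist_force: [-0.3, 0.1, 0.9]
opening: 0.001
finger_force: 0.0
```

Call:
step_arm:
  series:
    - [[-0.2, 0, -0.2], 0]
    - [[-0.2, 0, 0], 0]
    - [[-0.2, 0, 0], 0]
    - [[-0.1, 0, 0], 0]
    - [[-0.1, 0, 0], 0]
    - [[-0.1, 0, 0], 0]
    - [[0, 0, 0], 0]

```text
time: 3.32
tool_pos: [0.5879, 0.0058, 0.0116]
eef_rot: [[0.023, 1.0, -0.0], [1.0, -0.023, -0.0], [-0.0, -0.0, -1.0]]
wrist_force: [1.0, 0.1, 0.9]
opening: 0.002
finger_force: 0.0
```

Run:
```python
from h import *
i,p,d=cam("wrist"); print(manip.get_state()["tool_pos"])
cv2.imwrite("pics/w1.png",cv2.resize(p[:,:,::-1],(800,600)))
```

```text
[0.58843879 0.00568312 0.01154684]
```

View pics/w1.png

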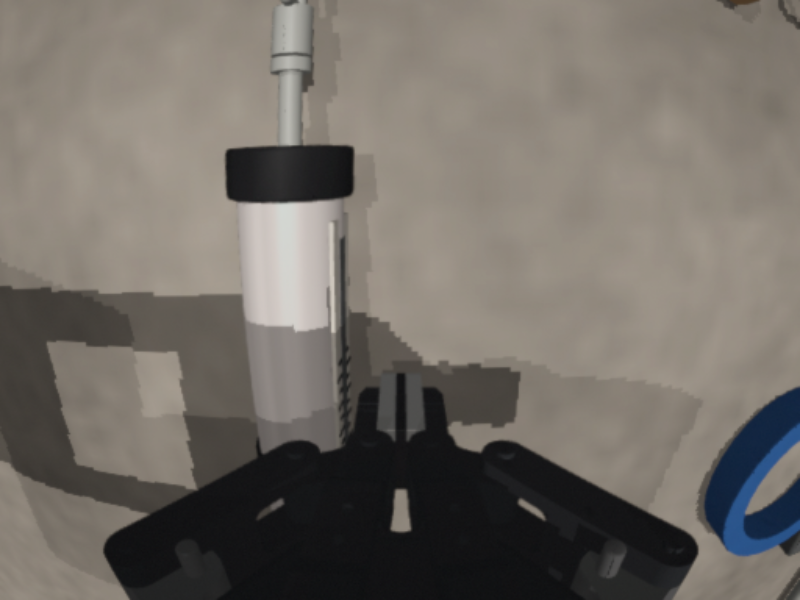

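The slot is at the right limb (column 343), and the fingers sit just beside the tube. I'll push slowly toward −x.

Call:
step_arm:
  series:
    - [[-0.1, 0, 0], 0]
    - [[-0.1, 0, 0], 0]
    - [[-0.08, 0, 0], 0]
    - [[-0.08, 0, 0], 0]
    - [[-0.08, 0, 0], 0]
    - [[-0.08, 0, 0], 0]
    - [[-0.08, 0, 0], 0]
    - [[0, 0, 0], 0]

```text
time: 4.03
tool_pos: [0.5694, 0.0053, 0.0144]
eef_rot: [[0.024, 1.0, 0.011], [1.0, -0.024, -0.001], [-0.001, 0.011, -1.0]]
wrist_force: [5.8, 1.3, 5.7]
opening: -0.002
finger_force: 3.7
```

```bash
cat > m.py <<'E'
from h import *
# tube axis in side view by dark/bright blobs; report white tube region in top
i,p,d=cam("wrist"); R=cv2.Rodrigues(np.array(i["rvec"]))[0]; t=np.array(i["tvec"])
g=p.astype(int).sum(2)/3
r=int(172*.64) # collar row
row=g[r,100:300]; k=np.where(row<60)[0]+100; print("collar cols",k.min() if len(k) else None,k.max() if len(k) else None)
f=192/np.tan(np.radians(i["fovy"])/2)
for u in (k.min(),k.max()):
    x,y=u-i["cx"],r-i["cy"]; rr=np.hypot(x,y); th=rr/f
    ra=R.T@np.array([np.sin(th)*x/rr,np.sin(th)*y/rr,np.cos(th)]); o=-R.T@t
    print((o+ra*(.019-o[2])/ra[2]).round(4))
print(manip.get_state()["tool_pos"],manip.get_state()["wrist_force"])
cv2.imwrite("last.png",p[:,:,::-1])
E
python3 m.py
```

```text
collar cols 165 245
[0.5289 0.0837 0.019 ]
[0.5667 0.0816 0.019 ]
[0.5694501  0.00529392 0.01440368] [ 5.82237375 -0.23504373  5.92775433]
```

Call:
step_arm:
  series:
    - [[-0.08, 0, 0], 0]
    - [[-0.08, 0, 0], 0]
    - [[-0.08, 0, 0], 0]
    - [[-0.08, 0, 0], 0]
    - [[0, 0, 0], 0]

```text
time: 4.5
tool_pos: [0.5609, 0.0051, 0.0171]
eef_rot: [[0.024, 1.0, 0.02], [1.0, -0.024, -0.001], [-0.001, 0.02, -1.0]]
wrist_force: [9.0, 1.5, 12.4]
opening: -0.005
finger_force: 6.3
```

```bash
python3 m.py
python3 - <<'E'
import cv2
p=cv2.imread("last.png"); a=p[80:300,120:300]
cv2.imwrite("pics/w2.png",cv2.resize(a,None,fx=2.7,fy=2.7,interpolation=cv2.INTER_CUBIC))
E
```

```text
collar cols 176 254
[0.5253 0.083  0.019 ]
[0.5624 0.0811 0.019 ]
[0.5609663  0.00504713 0.01706033] [ 9.46503418  1.55610306 11.71814745]
```

View pics/w2.png

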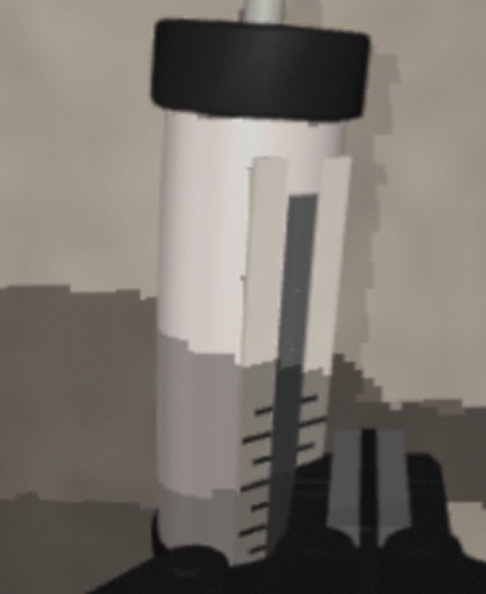

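The scale is now about 35° from up (slot at column 300, tube centre at 258). It needs about 12 mm more.

Call:
step_arm:
  series:
    - [[-0.08, 0, 0.08], 0]
    - [[-0.08, 0, 0.05], 0]
    - [[-0.08, 0, 0], 0]
    - [[-0.08, 0, 0], 0]
    - [[0, 0, 0], 0]

```text
time: 4.97
tool_pos: [0.5481, 0.0054, 0.0224]
eef_rot: [[0.024, 1.0, 0.02], [1.0, -0.024, -0.001], [-0.0, 0.02, -1.0]]
wrist_force: [8.4, 2.9, 14.4]
opening: 0.001
finger_force: 7.4
```

```bash
cat >> m.py <<'E'
for rr in (115,130,145): print(rr,g[rr,160:290:3].astype(int).tolist())
E
python3 m.py
```

```text
collar cols 195 271
[0.5208 0.0825 0.019 ]
[0.5579 0.081  0.019 ]
[0.54812626 0.00538817 0.02237534] [ 8.53279067  2.28512803 14.18449361]
115 [148, 149, 150, 151, 152, 152, 152, 151, 152, 152, 153, 149, 54, 30, 27, 31, 32, 32, 35, 36, 38, 39, 40, 40, 41, 41, 41, 38, 36, 34, 33, 31, 28, 28, 27, 23, 22, 62, 133, 133, 148, 148, 147, 146]
130 [150, 149, 150, 151, 151, 151, 150, 150, 151, 152, 154, 155, 155, 154, 171, 179, 187, 194, 198, 202, 205, 209, 211, 213, 213, 210, 208, 205, 199, 193, 189, 181, 172, 156, 131, 135, 135, 133, 133, 144, 150, 150, 150, 150]
145 [150, 149, 150, 151, 151, 152, 152, 153, 155, 156, 157, 158, 139, 167, 176, 184, 192, 171, 173, 201, 201, 201, 202, 212, 211, 208, 205, 201, 199, 199, 199, 198, 175, 133, 132, 131, 130, 138, 145, 144, 145, 147, 148, 150]
```

The scale is about 13° from up. I'll give it a small extra push, then back away and rise with the fingers opening.

Call:
step_arm:
  series:
    - [[-0.08, 0, 0], 0]
    - [[-0.06, 0, 0], 0]
    - [[0, 0, 0], 0]
    - [[0.5, 0, 0], 0]
    - [[0.8, 0, 0], 0]
    - [[0.5, 0, 0.3], 0]
    - [[0, -0.3, 0.9], 0]
    - [[0, -0.3, 0.9], 0]

```text
time: 5.68
tool_pos: [0.6032, -0.0177, 0.0979]
eef_rot: [[0.022, 1.0, -0.008], [1.0, -0.022, 0.001], [0.001, -0.008, -1.0]]
wrist_force: [0.1, 0.1, -0.2]
opening: -0.001
finger_force: 0.0
```

Call:
step_arm:
  series:
    - [[-0.1, -0.8, 0.4], 0]
    - [[-0.3, -0.8, 0], 0]
    - [[-0.6, -0.7, 0], 0]
    - [[-0.7, -0.6, 0], 0]
    - [[0, 0, 0], 0]
    - [[0, 0, 0], 0]
  claw: 0

```text
time: 6.18
tool_pos: [0.5352, -0.1351, 0.1157]
eef_rot: [[0.027, 1.0, -0.003], [1.0, -0.027, 0.001], [0.001, -0.003, -1.0]]
wrist_force: [-0.3, -1.6, 0.3]
opening: 0.849
finger_force: 0.0
```

Run:
```python
from h import *
i,p,d=cam("wrist"); w=cv2.resize(p[:,:,::-1],(450,338))
j,t,td=cam("top"); np.savez("top1.npz",p=t,d=td)
a=cv2.resize(t[180:215,170:295,::-1],None,fx=6.3,fy=6.3,interpolation=cv2.INTER_CUBIC)
o=np.zeros((600,790,3),np.uint8); o[:a.shape[0],:a.shape[1]]=a[:,:790]; o[230:568,:450]=w
cv2.imwrite("pics/d0.png",o); cv2.imwrite("w3.png",p[:,:,::-1])
R=cv2.Rodrigues(np.array(i["rvec"]))[0]; print(-R.T@i["tvec"]); print(manip.get_state()["tool_pos"])
```

```text
[ 0.53849967 -0.05270251  0.25843322]
[ 0.53736588 -0.13404138  0.11631454]
```

View pics/d0.png

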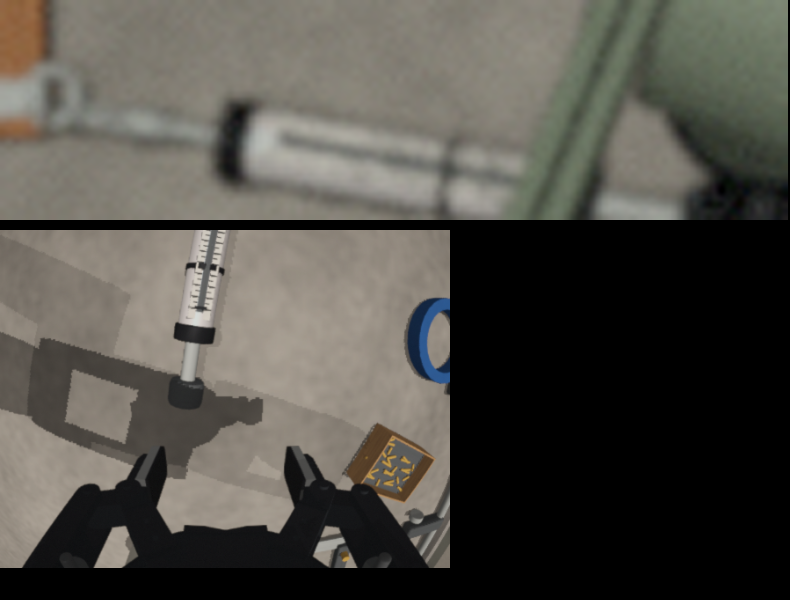

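The scale now faces up: the slot runs along the middle of the tube, the pointer bar is at (202,308) and the marker ring at (204,268) in the lower panel. The neck is near (190,357) and the knob at (186,392). Next I'll work out their positions.

```bash
cat >> h.py <<'E'
def wray(i,u,v,z):
    R=cv2.Rodrigues(np.array(i["rvec"]))[0]; o=-R.T@np.array(i["tvec"]).ravel()
    f=192/np.tan(np.radians(i["fovy"])/2)
    x,y=u-i["cx"],v-i["cy"]; r=np.hypot(x,y); th=r/f
    q=R.T@np.array([np.sin(th)*x/r,np.sin(th)*y/r,np.cos(th)])
    return (o+q*(z-o[2])/q[2]).round(4)
E
python3 - <<'E'
from h import *
i=manip.camera_info("wrist"); k=512/450
for n,u,v,z in [("knob",186,155,.019),("neck",190,127,.019),("collar",195,100,.02),("pointer",202,78,.035),("marker",205,38,.035),("up",209,5,.03)]:
    print(n,wray(i,u*k,v*k,z))
i=manip.camera_info("top")
for n,u,v in [("collH",232,142),("ring",55,95),("mark",450,160)]: print(n,onplane(i,170+u/6.3,180+v/6.3,.02))
E
```

```text
knob [ 0.5009 -0.1168  0.019 ]
neck [ 0.5063 -0.0898  0.019 ]
collar [ 0.5122 -0.0647  0.02  ]
pointer [ 0.5206 -0.0452  0.035 ]
marker [ 0.524  -0.0105  0.035 ]
up [0.5277 0.021  0.03  ]
collH [0.53827691 0.0858015  0.02      ]
ring [0.56100007 0.16493652 0.02      ]
mark [ 0.52821416 -0.0112646   0.02      ]
```

Call:
step_arm:
  series:
    - [[-0.35, 0.6, 0], -0.03]
    - [[-0.4, 0.58, 0], -0.03]
    - [[0, 0, -0.6], 0]
    - [[0, 0, -0.6], 0]
    - [[0, 0, -0.4], 0]
    - [[0, 0, 0], 0]
    - [[0, 0, 0], 0]
  claw: 0

```text
time: 6.87
tool_pos: [0.5073, -0.0859, 0.0517]
eef_rot: [[0.208, 0.978, -0.002], [0.978, -0.208, 0.001], [0.0, -0.002, -1.0]]
wrist_force: [-0.2, 0.2, 1.1]
opening: 1.005
finger_force: 0.0
```

Run:
```python
from h import *
i,p,d=cam("wrist"); print(manip.get_state()["tool_pos"])
cv2.imwrite("pics/w4.png",cv2.resize(p[:,:,::-1],(800,600)))
# frame yaw from initial top picture
T=np.load("top.npz"); c=manip.camera_info("top"); h=cv2.cvtColor(T["p"],cv2.COLOR_RGB2HSV)
m=((h[...,0]<18)&(h[...,1]>110)).astype(np.uint8); m[:115]=0;m[210:]=0;m[:,200:]=0
m=cv2.morphologyEx(m,cv2.MORPH_CLOSE,np.ones((5,5))); n,l,s,_=cv2.connectedComponentsWithStats(m); b=1+s[1:,4].argmax()
pts=np.argwhere(l==b); W=np.array([onplane(c,u,v,.016)[:2] for v,u in pts],np.float32)
print(s[b],cv2.minAreaRect(W))
for a0,a1 in((.57,.74),):
    e=[]
    for x in np.arange(a0,a1,.01):
        q=W[abs(W[:,0]-x)<.005,1]; e.append((x,q.max(),np.percentile(q,2)))
    e=np.array(e); print(np.degrees(np.polyfit(e[:,0],e[:,1],1)[0]))
e=[]
for y in np.arange(.2,.44,.01):
    q=W[abs(W[:,1]-y)<.005,0]; e.append((y,q.max(),q.min()))
e=np.array(e); print(np.degrees(np.polyfit(e[:,0],e[:,1],1)[0]),np.degrees(np.polyfit(e[:,0],e[:,2],1)[0]))
```

```text
[ 0.50835125 -0.08650919  0.05282879]
[  72  120  111   86 7158] ((0.660845160484314, 0.31415966153144836), (0.2383606731891632, 0.3152703046798706), 1.178273320198059)
1.386122925112222
-1.2369607705852854 -1.2073278463888135
```

View pics/w4.png

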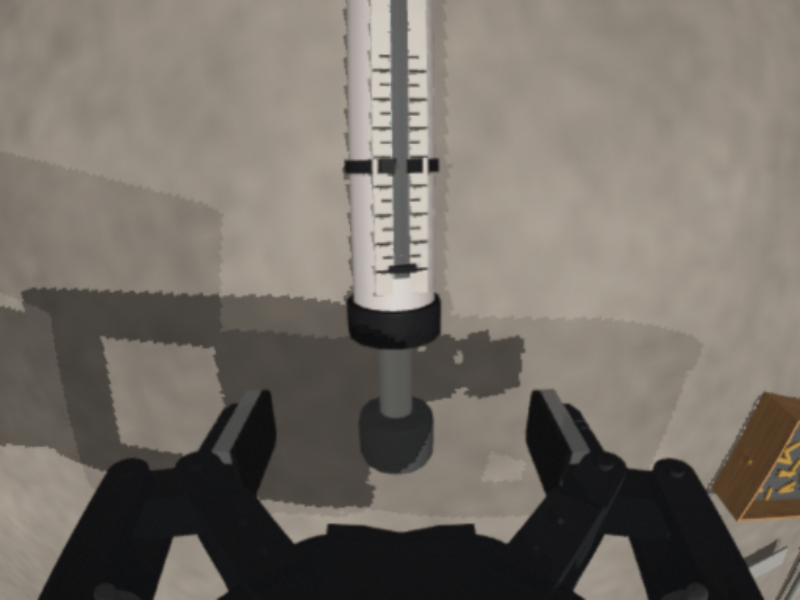

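The wrist view shows the neck at (396,372), centred between the fingers. The scale faces up within ~8°, with the marker at (390,165) and the pointer at (402,268).

Run:
```python
from h import *
i=manip.camera_info("wrist"); k=.64
P=lambda u,v,z: wray(i,u*k,v*k,z)
for n,u,v,z in [("collar near edge top",394,302,.038),("collar far edge top",394,325,.038),("knobtopstart",396,402,.036),("neck",396,372,.026),("mark",392,165,.035),("ptr",402,268,.035)]: print(n,P(u,v,z))
print(np.linalg.norm(P(402,268,.034)-P(392,165,.034)),manip.get_state()["tool_pos"])
```

```text
collar near edge top [ 0.513  -0.0575  0.038 ]
collar far edge top [ 0.5112 -0.0661  0.038 ]
knobtopstart [ 0.5047 -0.0993  0.036 ]
neck [ 0.5064 -0.0912  0.026 ]
mark [ 0.5225 -0.0102  0.035 ]
ptr [ 0.5183 -0.0466  0.035 ]
0.03685172994582479 [ 0.50835125 -0.08650919  0.05282879]
```

Call:
step_arm:
  series:
    - [[0, 0, -0.5], 0]
    - [[0, 0, -0.5], 0]
    - [[0, 0, -0.15], 0]
    - [[0, 0, 0], 0]

```text
time: 7.25
tool_pos: [0.5071, -0.0868, 0.006]
eef_rot: [[0.21, 0.978, -0.002], [0.978, -0.21, 0.001], [0.0, -0.002, -1.0]]
wrist_force: [1.0, 0.8, -0.5]
opening: 0.996
finger_force: 0.0
```

Call:
step_arm:
  series:
    - [[0, 0, 0], 0]
    - [[0, 0, 0], 0]
    - [[0, 0, 0], 0]
    - [[0, 0, 0], 0]
    - [[0, 0, 0], 0]
    - [[0, 0, 0], 0]
    - [[0, 0, 0], 0]
    - [[0, 0, 0], 0]
  claw: 1

```text
time: 7.92
tool_pos: [0.5075, -0.0872, 0.007]
eef_rot: [[0.21, 0.978, -0.0], [0.978, -0.21, -0.0], [-0.0, -0.0, -1.0]]
wrist_force: [-1.4, 0.5, 5.1]
opening: 0.139
finger_force: 58.5
```

Call:
step_arm:
  series:
    - [[0.18, -0.036, 0], 0.0092]
    - [[0.18, -0.03, 0], 0.0092]
    - [[0.18, -0.024, 0], 0.0092]
    - [[0.18, -0.02, 0], 0.0092]
    - [[0.18, -0.014, 0], 0.0092]
    - [[0.18, -0.008, 0], 0.0092]
    - [[0.18, -0.002, 0], 0.0092]
    - [[0.18, 0.002, 0], 0.0092]

```text
time: 8.58
tool_pos: [0.5603, -0.0914, 0.0067]
eef_rot: [[-0.021, 1.0, -0.012], [1.0, 0.021, 0.002], [0.003, -0.012, -1.0]]
wrist_force: [-13.5, 2.0, 16.4]
opening: 0.134
finger_force: 60.0
```

Call:
step_arm:
  series:
    - [[0, 0, 0], 0]
    - [[0, 0, 0], 0]

```text
time: 8.75
tool_pos: [0.5634, -0.0916, 0.0068]
eef_rot: [[-0.02, 1.0, -0.005], [1.0, 0.02, 0.002], [0.002, -0.005, -1.0]]
wrist_force: [-5.3, 2.2, 10.4]
opening: 0.142
finger_force: 59.6
```

Run:
```python
from h import *
i,p,d=cam("wrist"); print(manip.get_state()["tool_pos"]); cv2.imwrite("w5.png",p[:,:,::-1])
R=cv2.Rodrigues(np.array(i["rvec"]))[0]; print(repr(i["rvec"]),repr(i["tvec"]))
a=p[0:250,190:320,::-1]; cv2.imwrite("pics/w5.png",cv2.rotate(cv2.resize(a,None,fx=3.1,fy=3.1,interpolation=cv2.INTER_CUBIC),cv2.ROTATE_90_CLOCKWISE))
```

```text
[ 0.56340786 -0.09160483  0.0068619 ]
array([-2.81547438e+00, -3.03510227e-02,  2.26633145e-03]) array([-0.56200665, -0.06857638,  0.13769104])
```

View pics/w5.png

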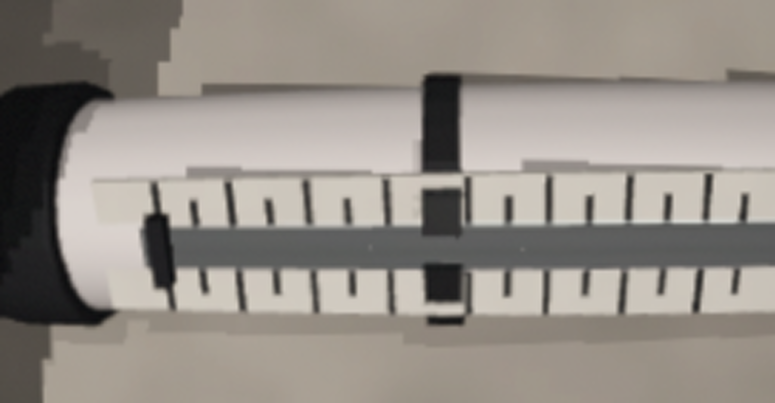

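The wrist view shows the pointer at (160,250) and the marker ring at (442,250) in the rotated crop. The slot sits ~20° off the tube's middle toward +x, too close to the 25° limit. I'll set up numeric detection before correcting it.

Run:
```python
import cv2,numpy as np
p=cv2.imread("w5.png").astype(int); g=p.mean(2).astype(int); s=(p[...,2]-p[...,0])
for r in (131,160,180): print(r,"g",g[r,204:306:2].tolist(),"\n r-b",s[r,204:306:2].tolist())
print(g[90:225:2,270].tolist(), g[90:225:2,262].tolist())
```

```text
131 g [148, 147, 148, 147, 147, 147, 145, 114, 145, 162, 173, 180, 182, 185, 189, 192, 196, 199, 202, 205, 195, 155, 199, 199, 199, 198, 199, 199, 199, 188, 99, 95, 94, 94, 92, 94, 111, 197, 199, 199, 199, 200, 200, 195, 139, 137, 136, 152, 154, 154, 154] 
 r-b [21, 20, 19, 20, 21, 21, 20, 12, 11, 12, 12, 12, 12, 12, 13, 12, 13, 13, 13, 13, 12, 15, 17, 17, 17, 16, 17, 17, 16, 8, 0, -1, -1, 0, 0, 1, 4, 16, 17, 16, 16, 17, 17, 16, 18, 18, 19, 20, 20, 20, 21]
160 g [150, 150, 149, 149, 148, 148, 144, 92, 130, 155, 168, 177, 182, 184, 188, 191, 195, 198, 201, 204, 188, 139, 194, 196, 197, 196, 194, 192, 192, 183, 99, 95, 94, 92, 92, 93, 99, 78, 62, 57, 88, 197, 199, 177, 143, 142, 142, 156, 159, 160, 160] 
 r-b [20, 19, 20, 21, 19, 19, 20, 13, 12, 12, 12, 12, 12, 12, 12, 12, 12, 13, 12, 13, 12, 12, 17, 16, 17, 16, 17, 16, 16, 11, 2, 1, 0, -1, 0, 0, 3, 7, 5, 4, 9, 16, 16, 17, 19, 20, 19, 20, 20, 21, 21]
180 g [151, 152, 151, 152, 151, 151, 142, 92, 109, 145, 164, 174, 181, 184, 186, 190, 194, 197, 201, 201, 147, 140, 188, 199, 199, 199, 199, 198, 198, 187, 99, 94, 93, 92, 91, 93, 145, 197
[... 185 characters left out ...]
 16, 12, 1, -1, 0, 0, 0, 1, 10, 16, 17, 17, 17, 18, 17, 17, 20, 19, 19, 20, 19, 20, 20]
[91, 91, 91, 91, 92, 92, 91, 91, 92, 92, 92, 92, 92, 92, 92, 92, 92, 92, 92, 92, 102, 92, 92, 91, 92, 92, 92, 92, 92, 92, 92, 92, 92, 92, 92, 92, 92, 91, 92, 92, 92, 92, 92, 91, 91, 92, 91, 91, 91, 92, 91, 91, 43, 23, 33, 33, 69, 190, 206, 206, 206, 206, 206, 206, 206, 206, 206, 206] [174, 174, 175, 173, 114, 140, 52, 51, 51, 50, 50, 50, 170, 176, 177, 177, 174, 93, 167, 179, 187, 188, 187, 140, 142, 188, 189, 189, 189, 161, 120, 182, 189, 189, 187, 183, 114, 180, 187, 187, 187, 183, 88, 160, 188, 187, 187, 182, 88, 160, 186, 186, 178, 27, 32, 33, 46, 191, 207, 207, 207, 206, 206, 206, 208, 210, 211, 210]
```

The tilt measures about 22° toward +x. I'll loosen the grip and push the neck −x so the tube rolls back.

Call:
step_arm:
  series:
    - [[0, 0, 0], 0]
    - [[0, 0, 0], 0]
    - [[0, 0, 0], 0]
    - [[-0.06, 0, 0], 0]
    - [[-0.08, 0, 0], 0]
    - [[-0.08, 0, 0], 0]
    - [[-0.08, 0, 0], 0]
    - [[0, 0, 0], 0]
  claw: 0.72

```text
time: 9.47
tool_pos: [0.5521, -0.0923, 0.0063]
eef_rot: [[-0.019, 1.0, -0.001], [1.0, 0.019, 0.0], [0.0, -0.001, -1.0]]
wrist_force: [-0.6, 0.2, -0.4]
opening: 0.284
finger_force: 0.0
```

```bash
cat > d.py <<'E'
from h import *
st=manip.get_state(); i,p,_=cam("wrist"); p=p.astype(int); g=p.mean(2); s=p[...,0]-p[...,2]
print(st["time"],st["tool_pos"].round(4),"F",st["wrist_force"].round(1),"open",round(st["opening"],3),st["finger_force"])
f=192/np.tan(np.radians(i["fovy"])/2)
C=[]
for r in range(60,190,10):
    sl=np.where((abs(s[r,180:340])<4)&(g[r,180:340]>80)&(g[r,180:340]<125))[0]+180
    le=np.where((s[r,180:340]<=14)&(g[r,180:340]>125))[0]+180; ri=np.where(g[r,180:340]>170)[0]+180
    if len(sl)<4: continue
    a,b,m=le.min(),ri.max(),np.median(sl); C.append((r,a,b,m,np.degrees(np.arcsin((m-(a+b)/2)/((b-a)/2)/1.12))))
C=np.array(C); print(C[::3].round(1).tolist() if len(C) else None)
if len(C):
    print("median roll rel. to camera view",np.median(C[:,4]).round(1))
    mid=np.polyfit(C[:,0],(C[:,1]+C[:,2])/2,1); sp=np.polyfit(C[:,0],C[:,3],1)
    A=[wray(i,np.polyval(mid,r),r,.019)[:2] for r in (60,190)]; v=A[0]-A[1]; print("axis",A,"yaw dx/dy deg",np.degrees(np.arctan2(-v[0],v[1])).round(2))
    c0=-cv2.Rodrigues(np.array(i["rvec"]))[0].T@np.array(i["tvec"]).ravel(); xm=np.mean(A,0); print("view tilt",np.degrees(np.arctan2(c0[0]-xm[0],c0[2]-.019)).round(1))
    rows=np.arange(20,240); col=np.polyval(sp,rows).round().astype(int)
    gp=g[rows,col]; k=rows[gp<60]; print("pointer rows",k)
    o=np.polyval(mid,rows)-.62*(C[:,2]-C[:,1]).mean()/2; gm=g[rows,o.round().astype(int)]; km=rows[gm<70]; print("dark rows on tube side (marker, collar)",km)
cv2.imwrite("w_%.2f.png"%st["time"],p[...,::-1])
E
python3 d.py
```

```text
9.4667 [ 0.5521 -0.0923  0.0063] F [-0.6  0.2 -0.4] open 0.284 0.0
[[60.0, 234.0, 303.0, 271.5, 4.5], [90.0, 233.0, 302.0, 270.5, 4.5], [120.0, 233.0, 301.0, 269.5, 3.8], [150.0, 232.0, 300.0, 268.5, 3.8], [180.0, 232.0, 298.0, 268.0, 4.7]]
median roll rel. to camera view 4.6
axis [array([0.5563, 0.0063]), array([ 0.556 , -0.0521])] yaw dx/dy deg -0.29
view tilt -2.1
pointer rows [194 195 196 197 198 199 200 201 232 233 234 235 236 237 238 239]
dark rows on tube side (marker, collar) [228 229 230 231 232 233 234 235 236 237 238 239][ WARN:0@0.601] global loadsave.cpp:1063 imwrite_ Unsupported depth image for selected encoder is fallbacked to CV_8U.
```

Call:
step_arm:
  series:
    - [[-0.08, 0, 0], 0]
    - [[-0.07, 0, 0], 0]
    - [[0, 0, 0], 0]

```text
time: 9.77
tool_pos: [0.5463, -0.0923, 0.0063]
eef_rot: [[-0.019, 1.0, -0.001], [1.0, 0.019, 0.0], [0.0, -0.001, -1.0]]
wrist_force: [-0.4, 0.5, -0.0]
opening: 0.281
finger_force: 0.0
```

```bash
python3 d.py 2>/dev/null
```

```text
9.7667 [ 0.5463 -0.0923  0.0063] F [-0.4  0.5 -0. ] open 0.281 0.0
[[60.0, 240.0, 310.0, 266.5, -12.5], [90.0, 238.0, 308.0, 264.5, -12.5], [120.0, 250.0, 306.0, 263.5, -27.5], [150.0, 238.0, 304.0, 261.5, -14.9], [180.0, 237.0, 301.0, 260.0, -14.5]]
median roll rel. to camera view -14.7
axis [array([0.5529, 0.0064]), array([ 0.5521, -0.052 ])] yaw dx/dy deg -0.78
view tilt -3.1
pointer rows [193 194 195 196 197 198 199 200 231 232 233 234 235 236 237 238 239]
dark rows on tube side (marker, collar) [ 21  33  45  70  83  96  99 100 101 102 103 104 105 106 107 108 109 121
 134 159 171 192 193 194 195 196 197 198 227 228 229 230 231 232 233 234
 235 236 237 238 239]
```

Call:
step_arm:
  series:
    - [[0, 0, 0], 0]
    - [[0, 0, 0], 0]
    - [[0, 0, 0], 0]
    - [[0, 0, 0], 0]
    - [[0, 0, 0], 0]
  claw: 1

```text
time: 10.23
tool_pos: [0.5477, -0.0925, 0.0067]
eef_rot: [[-0.019, 1.0, 0.001], [1.0, 0.019, -0.0], [-0.0, 0.001, -1.0]]
wrist_force: [1.6, 0.3, -1.1]
opening: 0.139
finger_force: 58.0
```

```bash
python3 d.py 2>/dev/null
```

```text
10.2333 [ 0.5477 -0.0925  0.0067] F [ 1.6  0.3 -1.1] open 0.139 58.02187979221344
[[60.0, 229.0, 300.0, 251.5, -19.1], [90.0, 242.0, 299.0, 250.0, -40.0], [120.0, 256.0, 297.0, 248.5, nan], [150.0, 240.0, 295.0, 247.5, -40.5], [180.0, 238.0, 292.0, 246.5, -37.7]]
median roll rel. to camera view nan
axis [array([0.5544, 0.0062]), array([ 0.5505, -0.0524])] yaw dx/dy deg -3.81
view tilt -2.5
pointer rows [192 193 194 195 196 197 198 199 229 230 231 232 233 234 235 236 237 238
 239]
dark rows on tube side (marker, collar) [ 32  44  57  99 100 101 102 103 104 105 106 107 108 109 110 192 193 194
 195 196 197 198 199 229 230 231 232 233 234 235 236 237 238 239]
```

Closing centred the neck and left the roll at about −21°. I'll loosen, push +x so it rolls back, then re-grip.

Call:
step_arm:
  series:
    - [[0, 0, 0], 0]
    - [[0, 0, 0], 0]
    - [[0, 0, 0], 0]
    - [[0.08, 0, 0], 0]
    - [[0.08, 0, 0], 0]
    - [[0.08, 0, 0], 0]
    - [[0.06, 0, 0], 0]
    - [[0, 0, 0], 0]
  claw: 0.72

```text
time: 10.95
tool_pos: [0.5601, -0.0926, 0.0067]
eef_rot: [[-0.02, 1.0, 0.001], [1.0, 0.02, -0.0], [-0.0, 0.001, -1.0]]
wrist_force: [-0.0, -0.1, 0.4]
opening: 0.279
finger_force: 0.0
```

Call:
step_arm:
  series:
    - [[0, 0, 0], 0]
    - [[0, 0, 0], 0]
    - [[0, 0, 0], 0]
    - [[0, 0, 0], 0]
    - [[0, 0, 0], 0]
  claw: 1

```text
time: 11.37
tool_pos: [0.5595, -0.0925, 0.0067]
eef_rot: [[-0.019, 1.0, 0.001], [1.0, 0.019, -0.0], [-0.0, 0.001, -1.0]]
wrist_force: [1.8, 0.3, 0.8]
opening: 0.138
finger_force: 58.3
```

```bash
sed -i 's/<=14)&(g\[r,180:340\]>125)/<=15)\&(g[r,180:340]>85)\&(np.arange(180,340)<252)/' d.py; python3 d.py 2>/dev/null
```

```text
11.3667 [ 0.5595 -0.0925  0.0067] F [1.8 0.3 0.8] open 0.138 58.30295383930206
[[60.0, 219.0, 291.0, 267.5, 18.1], [90.0, 218.0, 291.0, 266.5, 17.1], [120.0, 221.0, 291.0, 266.5, 15.5], [150.0, 221.0, 289.0, 266.0, 16.8], [180.0, 221.0, 288.0, 265.0, 16.3]]
median roll rel. to camera view nan
axis [array([0.5568, 0.006 ]), array([ 0.5574, -0.0525])] yaw dx/dy deg 0.59
view tilt 0.6
pointer rows [193 194 195 196 197 198 199 200 230 231 232 233 234 235 236 237 238 239]
dark rows on tube side (marker, collar) [ 99 100 101 102 103 104 105 106 107 108 109 226 227 228 229 230 231 232
 233 234 235 236 237 238 239]
```

Call:
step_arm:
  series:
    - [[0, 0, 0], 0]
    - [[0, 0, 0], 0]
    - [[0, 0, 0], 0]
    - [[-0.07, 0, 0], 0]
    - [[-0.07, 0, 0], 0]
    - [[0, 0, 0], 0]
  claw: 0.72

```text
time: 11.92
tool_pos: [0.5526, -0.0923, 0.0063]
eef_rot: [[-0.019, 1.0, -0.001], [1.0, 0.019, 0.0], [0.0, -0.001, -1.0]]
wrist_force: [0.0, -0.1, -0.8]
opening: 0.281
finger_force: 0.0
```

Call:
step_arm:
  series:
    - [[0, 0, 0], 0]
    - [[0, 0, 0], 0]
    - [[0, 0, 0], 0]
    - [[0, 0, 0], 0]
    - [[0, 0, 0], 0]
  claw: 1

```text
time: 12.33
tool_pos: [0.5536, -0.0925, 0.0066]
eef_rot: [[-0.019, 1.0, 0.0], [1.0, 0.019, 0.0], [0.0, 0.0, -1.0]]
wrist_force: [-0.6, -0.3, 1.9]
opening: 0.136
finger_force: 58.5
```

```bash
python3 d.py 2>/dev/null
```

```text
12.3333 [ 0.5536 -0.0925  0.0066] F [-0.6 -0.3  1.9] open 0.136 58.46241474151611
[[60.0, 223.0, 294.0, 258.5, 0.0], [90.0, 222.0, 294.0, 258.0, 0.0], [120.0, 221.0, 293.0, 257.0, 0.0], [150.0, 220.0, 291.0, 256.5, 1.4], [180.0, 221.0, 290.0, 255.5, 0.0]]
median roll rel. to camera view 0.7
axis [array([0.5527, 0.006 ]), array([ 0.5528, -0.0524])] yaw dx/dy deg 0.1
view tilt -0.0
pointer rows [193 194 195 196 197 198 199 200 231 232 233 234 235 236 237 238 239]
dark rows on tube side (marker, collar) [225 226 227 228 229 230 231 232 233 234 235 236 237 238 239]
```

```bash
python3 - <<'E'
from h import *
i=dict(manip.camera_info("wrist")); i['rvec']=np.array([-2.81571474,.02479103,.02386577]); i['tvec']=np.array([-.65079758,-.03465258,.33822031])
for n,u,v in [("ring",260,8),("link",258,70),("collH",258,126),("collK",266,347),("knob",272,410)]: print(n,wray(i,u*.64,v*.64,.019))
E
python3 - <<'E'
import sys; sys.path.insert(0,'.')
from h import *
c,p,d=cam("side"); cv2.imwrite("s1.png",p[:,:,::-1])
print(proj(c,(.56,.162,.019)),proj(c,(.56,.0,.019)),proj(c,(.554,-.09,.019)))
C=cloud(c,d); print([C[v,u].round(3).tolist() for u,v in ((202,235),(206,236),(208,233))])
E
```

```text
ring [0.5616 0.1674 0.019 ]
link [0.56   0.1228 0.019 ]
collH [0.5589 0.0844 0.019 ]
collK [ 0.5505 -0.0735  0.019 ]
knob [ 0.5475 -0.1283  0.019 ]
[208.94741146 232.84960123] [245.23583743 206.55313872] [264.63307378 194.21272853]
[[0.57, 0.182, 0.017], [0.554, 0.179, 0.023], [0.575, 0.155, 0.0]]
```

Roll is ~0 and it's gripped. I'll lift slightly, carry to the pull line (x≈0.566), and set down.

Call:
step_arm:
  series:
    - [[0, 0, 0.1], 0]
    - [[0, 0, 0.07], 0]
    - [[0.08, 0, 0], 0]
    - [[0.08, 0, 0], 0]
    - [[0.08, 0, 0], 0]
    - [[0.08, 0, 0], 0]
    - [[0, 0, -0.1], 0]
    - [[0, 0, -0.06], 0]

```text
time: 13.1
tool_pos: [0.5672, -0.093, 0.007]
eef_rot: [[-0.02, 1.0, 0.002], [1.0, 0.02, -0.001], [-0.001, 0.002, -1.0]]
wrist_force: [-0.3, -2.4, -1.8]
opening: 0.14
finger_force: 58.6
```

Call:
step_arm:
  series:
    - [[0, 0, 0], 0]
    - [[0, 0, 0], 0]

```text
time: 13.27
tool_pos: [0.5664, -0.0925, 0.0068]
eef_rot: [[-0.019, 1.0, 0.0], [1.0, 0.019, 0.0], [0.0, 0.0, -1.0]]
wrist_force: [-0.5, -0.8, -2.9]
opening: 0.139
finger_force: 58.6
```

```bash
python3 d.py 2>/dev/null
```

```text
13.2667 [ 0.5664 -0.0925  0.0068] F [-0.5 -0.8 -2.9] open 0.139 58.561046719551086
[[60.0, 221.0, 291.0, 255.5, -0.7], [90.0, 220.0, 291.0, 255.0, -0.7], [120.0, 219.0, 290.0, 254.5, 0.0], [150.0, 220.0, 289.0, 254.0, -0.7], [180.0, 219.0, 288.0, 254.0, 0.7]]
median roll rel. to camera view 0.0
axis [array([0.5647, 0.006 ]), array([ 0.5649, -0.0525])] yaw dx/dy deg 0.2
view tilt 0.3
pointer rows [193 194 195 196 197 198 199 200 231 232 233 234 235 236 237 238 239]
dark rows on tube side (marker, collar) [ 70 171 225 226 227 228 229 230 231 232 233 234 235 236 237 238 239]
```

```bash
cat > e.py <<'E'
from h import *
st=manip.get_state(); i,p,_=cam("wrist"); g=p.astype(int).mean(2)
print(st["time"],st["tool_pos"].round(4),"F",st["wrist_force"].round(1),st["finger_force"])
for off in (-26,-20,-12,-3,0,3,12,20,26):
    c=255+off; k=np.where(g[20:222,c]<68)[0]+20
    runs=[r for r in np.split(k,np.where(np.diff(k)>1)[0]+1) if len(r)>4]
    print(c,[(r[0],r[-1],"y(.036)",round(wray(i,c,r[0]-.5,.036)[1],4),round(wray(i,c,r[-1]+.5,.036)[1],4)) for r in runs])
E
python3 e.py
```

```text
13.3167 [ 0.5663 -0.0924  0.0068] F [ 1.5 -0.3 -3.9] 58.55252981185913
229 [(np.int64(99), np.int64(109), 'y(.036)', np.float64(-0.0109), np.float64(-0.0151))]
235 []
243 [(np.int64(99), np.int64(109), 'y(.036)', np.float64(-0.0108), np.float64(-0.015)), (np.int64(193), np.int64(199), 'y(.036)', np.float64(-0.0481), np.float64(-0.0511))]
252 [(np.int64(193), np.int64(200), 'y(.036)', np.float64(-0.048), np.float64(-0.0514))]
255 [(np.int64(193), np.int64(200), 'y(.036)', np.float64(-0.048), np.float64(-0.0514))]
258 [(np.int64(193), np.int64(200), 'y(.036)', np.float64(-0.048), np.float64(-0.0514))]
267 [(np.int64(99), np.int64(110), 'y(.036)', np.float64(-0.0107), np.float64(-0.0152))]
275 []
281 [(np.int64(103), np.int64(110), 'y(.036)', np.float64(-0.012), np.float64(-0.0151))]
```

The gap from pointer to marker is ~37 mm. I'll pull in stages along the line.

Call:
step_arm:
  series:
    - [[0.002, -0.08, 0], 0]
    - [[0.002, -0.09, 0], 0]
    - [[0.002, -0.1, 0], 0]
    - [[0.002, -0.1, 0], 0]
    - [[0.002, -0.1, 0], 0]
    - [[0.002, -0.1, 0], 0]
    - [[0.002, -0.1, 0], 0]
    - [[0, 0, 0], 0]

```text
time: 14.03
tool_pos: [0.5661, -0.1171, 0.0068]
eef_rot: [[-0.019, 1.0, -0.002], [1.0, 0.019, 0.005], [0.005, -0.002, -1.0]]
wrist_force: [-1.5, 8.8, 0.2]
opening: 0.138
finger_force: 58.8
```

```bash
python3 e.py; python3 d.py 2>/dev/null
```

```text
14.0333 [ 0.5661 -0.1171  0.0068] F [-1.5  8.8  0.2] 58.80539417266846
229 [(np.int64(99), np.int64(108), 'y(.036)', np.float64(-0.0357), np.float64(-0.0395))]
235 []
243 [(np.int64(98), np.int64(109), 'y(.036)', np.float64(-0.0353), np.float64(-0.0398)), (np.int64(134), np.int64(140), 'y(.036)', np.float64(-0.0491), np.float64(-0.0518))]
252 [(np.int64(136), np.int64(142), 'y(.036)', np.float64(-0.0498), np.float64(-0.0526))]
255 [(np.int64(136), np.int64(142), 'y(.036)', np.float64(-0.0498), np.float64(-0.0525))]
258 [(np.int64(136), np.int64(142), 'y(.036)', np.float64(-0.0498), np.float64(-0.0525))]
267 [(np.int64(99), np.int64(109), 'y(.036)', np.float64(-0.0355), np.float64(-0.0397))]
275 []
281 [(np.int64(99), np.int64(110), 'y(.036)', np.float64(-0.0353), np.float64(-0.0399))]
14.0833 [ 0.566  -0.1172  0.0068] F [-0.8  8.6  0.2] open 0.143 58.81161332130432
[[60.0, 221.0, 291.0, 255.5, -0.7], [90.0, 220.0, 291.0, 255.0, -0.7], [120.0, 219.0, 290.0, 254.5, 0.0], [160.0, 219.0, 289.0, 254.0, 0.0]]
median roll rel. to camera view -0.4
axis [array([ 0.5644, -0.0186]), array([ 0.5647, -0.0772])] yaw dx/dy deg 0.29
view tilt 0.4
pointer rows [136 137 138 139 140 141 230 231 232 233 234 235 236 237 238 239]
dark rows on tube side (marker, collar) [ 70 194 225 226 227 228 229 230 231 232 233 234 235 236 237 238 239]
```

Call:
step_arm:
  series:
    - [[0.002, -0.07, 0], 0]
    - [[0.002, -0.07, 0], 0]
    - [[0.002, -0.06, 0], 0]
    - [[0, -0.05, 0], 0]
    - [[0, 0, 0], 0]
    - [[0, 0, 0], 0]

```text
time: 14.63
tool_pos: [0.5661, -0.1254, 0.0067]
eef_rot: [[-0.019, 1.0, -0.002], [1.0, 0.019, 0.007], [0.007, -0.002, -1.0]]
wrist_force: [-0.8, 12.0, 1.9]
opening: 0.138
finger_force: 58.9
```

```bash
python3 e.py
```

```text
14.6333 [ 0.5661 -0.1254  0.0067] F [-0.8 12.   1.9] 58.87105464935303
229 [(np.int64(98), np.int64(108), 'y(.036)', np.float64(-0.0436), np.float64(-0.0478))]
235 []
243 [(np.int64(98), np.int64(109), 'y(.036)', np.float64(-0.0436), np.float64(-0.0482)), (np.int64(115), np.int64(120), 'y(.036)', np.float64(-0.0501), np.float64(-0.0524))]
252 [(np.int64(115), np.int64(120), 'y(.036)', np.float64(-0.0501), np.float64(-0.0524))]
255 [(np.int64(115), np.int64(120), 'y(.036)', np.float64(-0.05), np.float64(-0.0524))]
258 [(np.int64(114), np.int64(120), 'y(.036)', np.float64(-0.0496), np.float64(-0.0523))]
267 [(np.int64(96), np.int64(109), 'y(.036)', np.float64(-0.0427), np.float64(-0.048))]
275 []
281 [(np.int64(99), np.int64(109), 'y(.036)', np.float64(-0.0436), np.float64(-0.0479))]
```

Call:
step_arm:
  series:
    - [[0.001, -0.05, 0], 0]
    - [[0.001, -0.04, 0], 0]
    - [[0, -0.03, 0], 0]
    - [[0, 0, 0], 0]
    - [[0, 0, 0], 0]

```text
time: 15.1
tool_pos: [0.5661, -0.1294, 0.0067]
eef_rot: [[-0.019, 1.0, -0.003], [1.0, 0.019, 0.008], [0.008, -0.003, -1.0]]
wrist_force: [1.0, 15.3, 2.3]
opening: 0.133
finger_force: 58.9
```

```bash
python3 e.py; python3 d.py 2>/dev/null
```

```text
15.1 [ 0.5661 -0.1294  0.0067] F [ 1.  15.3  2.3] 58.91782343387604
229 [(np.int64(98), np.int64(108), 'y(.036)', np.float64(-0.0476), np.float64(-0.0518))]
235 []
243 [(np.int64(98), np.int64(109), 'y(.036)', np.float64(-0.0476), np.float64(-0.0522))]
252 [(np.int64(104), np.int64(110), 'y(.036)', np.float64(-0.0498), np.float64(-0.0525))]
255 [(np.int64(104), np.int64(110), 'y(.036)', np.float64(-0.0498), np.float64(-0.0525))]
258 [(np.int64(104), np.int64(110), 'y(.036)', np.float64(-0.0498), np.float64(-0.0525))]
267 [(np.int64(98), np.int64(109), 'y(.036)', np.float64(-0.0474), np.float64(-0.052))]
275 []
281 [(np.int64(99), np.int64(109), 'y(.036)', np.float64(-0.0476), np.float64(-0.0519))]
15.15 [ 0.5661 -0.1294  0.0067] F [-0.1 14.5  2.7] open 0.139 58.91820430755615
[[60.0, 220.0, 291.0, 255.5, 0.0], [90.0, 220.0, 291.0, 255.0, -0.7], [130.0, 220.0, 290.0, 254.5, -0.7], [160.0, 222.0, 289.0, 254.0, -2.3]]
median roll rel. to camera view -0.7
axis [array([ 0.5642, -0.0309]), array([ 0.5653, -0.0895])] yaw dx/dy deg 1.08
view tilt 0.4
pointer rows [105 106 107 108 109 110 229 230 231 232 233 234 235 236 237 238 239]
dark rows on tube side (marker, collar) [ 95 170 194 225 226 227 228 229 230 231 232 233 234 235 236 237 238 239]
```

The remaining gap is ~1.3 mm, so one tiny pull more, then hold.

Call:
step_arm:
  series:
    - [[0, -0.027, 0], 0]
    - [[0, 0, 0], 0]
    - [[0, 0, 0], 0]
    - [[0, 0, 0], 0]
    - [[0, 0, 0], 0]
    - [[0, 0, 0], 0]
    - [[0, 0, 0], 0]
    - [[0, 0, 0], 0]

```text
time: 15.87
tool_pos: [0.5661, -0.1301, 0.0067]
eef_rot: [[-0.019, 1.0, -0.003], [1.0, 0.019, 0.008], [0.008, -0.003, -1.0]]
wrist_force: [-0.8, 14.9, 3.4]
opening: 0.137
finger_force: 58.9
```

Call:
step_arm:
  series:
    - [[0, 0, 0], 0]
    - [[0, 0, 0], 0]
    - [[0, 0, 0], 0]
    - [[0, 0, 0], 0]
    - [[0, 0, 0], 0]
    - [[0, 0, 0], 0]
    - [[0, 0, 0], 0]
    - [[0, 0, 0], 0]

```text
time: 16.53
tool_pos: [0.5661, -0.1301, 0.0067]
eef_rot: [[-0.019, 1.0, -0.003], [1.0, 0.019, 0.008], [0.008, -0.003, -1.0]]
wrist_force: [0.2, 15.0, 3.4]
opening: 0.14
finger_force: 58.9
```

Call:
step_arm:
  series:
    - [[0, 0, 0], 0]
    - [[0, 0, 0], 0]
    - [[0, 0, 0], 0]
    - [[0, 0, 0], 0]
    - [[0, 0, 0], 0]
    - [[0, 0, 0], 0]
    - [[0, 0, 0], 0]
    - [[0, 0, 0], 0]

```text
time: 17.2
tool_pos: [0.5661, -0.1302, 0.0067]
eef_rot: [[-0.019, 1.0, -0.003], [1.0, 0.019, 0.008], [0.008, -0.003, -1.0]]
wrist_force: [-0.6, 14.9, 3.7]
opening: 0.137
finger_force: 58.9
```

Call:
step_arm:
  series:
    - [[0, 0, 0], 0]
    - [[0, 0, 0], 0]
    - [[0, 0, 0], 0]
    - [[0, 0, 0], 0]
    - [[0, 0, 0], 0]
    - [[0, 0, 0], 0]
    - [[0, 0, 0], 0]
    - [[0, 0, 0], 0]

```text
time: 17.87
tool_pos: [0.5661, -0.1301, 0.0067]
eef_rot: [[-0.019, 1.0, -0.003], [1.0, 0.019, 0.008], [0.008, -0.003, -1.0]]
wrist_force: [-0.6, 15.0, 3.0]
opening: 0.137
finger_force: 58.9
```

Call:
step_arm:
  series:
    - [[0, 0, 0], 0]
    - [[0, 0, 0], 0]
    - [[0, 0, 0], 0]
    - [[0, 0, 0], 0]
    - [[0, 0, 0], 0]
    - [[0, 0, 0], 0]
    - [[0, 0, 0], 0]
    - [[0, 0, 0], 0]

```text
time: 18.53
tool_pos: [0.5661, -0.1301, 0.0067]
eef_rot: [[-0.019, 1.0, -0.003], [1.0, 0.019, 0.008], [0.009, -0.003, -1.0]]
wrist_force: [-0.5, 15.5, 2.9]
opening: 0.141
finger_force: 58.9
```

Call:
step_arm:
  series:
    - [[0, 0, 0], 0]
    - [[0, 0, 0], 0]
    - [[0, 0, 0], 0]
    - [[0, 0, 0], 0]
    - [[0, 0, 0], 0]
    - [[0, 0, 0], 0]
    - [[0, 0, 0], 0]
    - [[0, 0, 0], 0]

```text
time: 19.2
tool_pos: [0.5661, -0.1301, 0.0067]
eef_rot: [[-0.019, 1.0, -0.003], [1.0, 0.019, 0.008], [0.008, -0.003, -1.0]]
wrist_force: [-0.2, 14.8, 2.9]
opening: 0.142
finger_force: 58.9
```

Call:
step_arm:
  series:
    - [[0, 0, 0], 0]
    - [[0, 0, 0], 0]
    - [[0, 0, 0], 0]
    - [[0, 0, 0], 0]
    - [[0, 0, 0], 0]
    - [[0, 0, 0], 0]
    - [[0, 0, 0], 0]
    - [[0, 0, 0], 0]

```text
time: 19.87
tool_pos: [0.5661, -0.1302, 0.0067]
eef_rot: [[-0.019, 1.0, -0.003], [1.0, 0.019, 0.008], [0.008, -0.003, -1.0]]
wrist_force: [-0.4, 14.5, 2.9]
opening: 0.137
finger_force: 58.9
```

Call:
step_arm:
  series:
    - [[0, 0, 0], 0]
    - [[0, 0, 0], 0]
    - [[0, 0, 0], 0]
    - [[0, 0, 0], 0]
    - [[0, 0, 0], 0]
    - [[0, 0, 0], 0]
    - [[0, 0, 0], 0]
    - [[0, 0, 0], 0]

```text
time: 20.53
tool_pos: [0.5661, -0.1302, 0.0067]
eef_rot: [[-0.019, 1.0, -0.003], [1.0, 0.019, 0.008], [0.009, -0.003, -1.0]]
wrist_force: [-0.2, 15.1, 3.0]
opening: 0.138
finger_force: 58.9
```

```bash
python3 e.py
```

```text
20.5333 [ 0.5661 -0.1302  0.0067] F [-0.2 15.1  3. ] 58.94211709499359
229 [(np.int64(98), np.int64(108), 'y(.036)', np.float64(-0.0484), np.float64(-0.0527))]
235 []
243 [(np.int64(98), np.int64(108), 'y(.036)', np.float64(-0.0484), np.float64(-0.0526))]
252 [(np.int64(102), np.int64(107), 'y(.036)', np.float64(-0.0499), np.float64(-0.0522))]
255 [(np.int64(102), np.int64(108), 'y(.036)', np.float64(-0.0499), np.float64(-0.0525))]
258 [(np.int64(102), np.int64(108), 'y(.036)', np.float64(-0.0498), np.float64(-0.0525))]
267 [(np.int64(99), np.int64(109), 'y(.036)', np.float64(-0.0486), np.float64(-0.0528))]
275 []
281 [(np.int64(99), np.int64(109), 'y(.036)', np.float64(-0.0484), np.float64(-0.0527))]
```

The pointer is within 1 mm of the marker and steady, so I'm handing in.

```bash
python3 -c "
from station import manip
print(manip.close_job())"
```

```text
the job is handed in; nothing more can be done
None
```

The balance was rolled scale-up (tilt about 1°) and pulled square to the frame until the pointer stood within about 1 mm of the load marker; it was held there about 5 s at roughly 15 N and handed in at 20.5 s with the grip still on.

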